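# Exercise a spring-backed mirror tilt plate to its two scale clips

### The job

Check the springs of the photometer's mirror tilt plate by pressing only. With the fingertips press the round pad on its left corner slowly down until the needle points at the left clip on the scale, without driving the needle past the clip, keep it there for about a second and let the plate spring back with the hand off it; then do the same with the right pad and the right clip. Do not lift anything, keep off the mirror and the needle, do not shift the clips, leave the loose things round about where they are, and finish with the plate level and untouched.

Things in the scene. Friction and masses are not known exactly. Their poses are not given: they have to be found in the camera images.
- mount: Fixed aluminium base, 215 x 120 x 14 mm, 190 mm wide over its ears. Origin on the worktop under the plate's centre; z up, x towards the scale (away from the robot), y left; place and yaw (up to 0.35) vary. The plate's hinge line runs along x at z = 95 mm, between bearing posts 109 mm high at x = -68 and 68. The upright white scale stands at x = 104 to 116, 100 mm wide, 235 mm high with its clips.
- tilt (a joint): Tilt of the dark square steel plate (115 mm a side, 8 thick, round 60 mm mirror on it), hinged on the diagonal that points at the scale, in rad. 0 = level, where springs hold it when untouched (1.6 Nm/rad: 0.2 rad takes about 4.5 N on a pad; it springs back in some 0.3 s). Positive = left corner down, negative = right corner down; stops at 0.42 either way.
- left_pad (a point): Round black rubber pad, 26 mm across and 11 mm high, on the left corner of the plate, to be pressed. This point is the centre of its top face; when level, 70 mm left of the hinge line and 109 mm above the worktop. Goes down with the plate, about 0.7 mm for 0.01 rad.
- right_pad (a point): The same pad on the right corner of the plate, 70 mm right of the hinge line. This point is the centre of its top face.
- needle_tip (a point): Dark steel needle fixed to the plate, standing upright in front of the white scale when the plate is level, 98 mm from the plate's centre towards the scale. This point is its tip, 113 mm above the hinge line. It leans to the side of the pressed pad by the angle of the tilt (about 1.1 mm at the tip for 0.01 rad).
- left_clip (a joint): Place of the left clip on the scale, a small black block 10 mm wide with a steel screw on top, on the curved upper rim of the scale; differs at each start. In rad, the value of the tilt at which the needle points at the middle of the clip (0.13 to 0.28).
- right_clip (a joint): Place of the right clip, a like block, on the right half of the scale: value of the tilt at which the needle points at its middle (-0.28 to -0.13).
- left_mark (a point): Point at the left clip's middle where the needle's tip stands when it points at this clip.
- right_mark (a point): The same point at the right clip.
- slide_box: Dark blue microscope slide box, 38 x 89 x 32 mm, loose on the worktop to the left, to be left alone. Origin at the centre of its underside.
- swab_tub: Small white tub with an orange lid, 48 mm across and 41 mm high, loose, to be left alone. Origin at the centre of its underside.
- specimen_cup: Specimen cup with a red screw cap, 60 mm across and 66 mm high, loose, to be left alone. Origin at the centre of its underside.
- ball_pen: Blue ball pen, 140 mm long, loose on the worktop to the left, to be left alone. Origin near its middle, on its underside.

How it is judged (in metres and radians):
On the way, in this order (a step that is already met when the one before it is completed fails the run):
1. the left pad is pressed and the needle's tip stands within the width of the left clip (5 mm either side of its middle) (y of needle_tip in the frame of left_mark between -0.005 and 0.005 m and contact force between the fingers and tilt_c2 above 0.3 N), for 0.5 s.
2. the hand is off the pads and the plate has sprung back level (value of joint tilt between -0.04 and 0.04 rad and contact force between each of the arm, the fingers and tilt below 0.1 N), for 0.2 s.
3. the right pad is pressed and the needle's tip stands within the width of the right clip (5 mm either side of its middle) (y of needle_tip in the frame of right_mark between -0.005 and 0.005 m and contact force between the fingers and tilt_c3 above 0.3 N), for 0.5 s.
At the end, for the whole second after the job is handed in: The plate is level again (tilt within 0.04 rad of 0), at rest and untouched; the clips are within 4 mm and the loose things within 20 mm of where they were and at rest (all of step 2 and velocity of joint tilt between -0.05 and 0.05 rad/s and not (distance of left_mark from where it was at the start of the episode above 0.004 m) and not (distance of right_mark from where it was at the start of the episode above 0.004 m) and not (distance of slide_box from where it was at the start of the episode above 0.02 m) and not (distance of swab_tub from where it was at the start of the episode above 0.02 m) and not (distance of specimen_cup from where it was at the start of the episode above 0.02 m) and not (distance of ball_pen from where it was at the start of the episode above 0.02 m) and linear speed of each of slide_box, swab_tub, specimen_cup, ball_pen below 0.02 m/s).
It fails at once if the needle is driven past a clip (tip over 9 mm beyond its middle) (y of needle_tip in the frame of left_mark above 0.009 m or y of needle_tip in the frame of right_mark below -0.009 m).
It fails at once if the robot pushes the needle itself or touches the mirror (contact force between any of the arm, the fingers and tilt_c1 above 0.5 N or contact force between any of the arm, the fingers and tilt_c4 above 0.5 N or contact force between any of the arm, the fingers and tilt_c5 above 0.5 N or contact force between any of the arm, the fingers and tilt_c6 above 0.5 N).
It fails at once if a pad is gripped and lifted instead of pressed ((contact force between the fingers and tilt_c3 above 0.5 N and value of joint tilt above 0.06 rad) or (contact force between the fingers and tilt_c2 above 0.5 N and value of joint tilt below -0.06 rad)).
It fails at once if a clip is shifted by more than 4 mm (distance of any of left_mark, right_mark from where it was at the start of the episode above 0.004 m).
It fails at once if a loose thing is displaced by more than 20 mm or lifted (distance of any of slide_box, swab_tub, specimen_cup, ball_pen from where it was at the start of the episode above 0.02 m or height (world z) of any of slide_box, swab_tub, specimen_cup, ball_pen above 0.02 m).
It also fails if it takes over 51 s, if anything falls off the work surface, if the arm or the gripper's body presses on something with over 40 N, if the wrist force passes 120 N, or if a joint passes its speed limit or range.

### The arm

A 6-joint arm with a two-finger parallel gripper is mounted at the origin on a cart in front of the work surface, level with it; the furniture and walls round the work are solid. World frame = base frame: x ahead of the robot, y to its left, z up, the work surface at z = 0. Lengths are in m, angles in degrees, forces in N, time in s.
With the tool pointing down it reaches from about 0.4 to 0.825 m from the base axis. Payload 7 kg.
Tool frame: the origin (TCP) lies midway between the tips of the shut fingers; the grasp point (between the pads) lies r.grasp_offset behind it (r.grasp_offset is the distance from the TCP to the grasp point, in m); x points along the fingers, z is the direction in which the jaws open and shut, and the axes are right-handed (so a half turn about x gives the same grasp; the last joint's range is limited). The gripper opens to 88 mm and grips with 3 to 60 N. Pads are 19 mm wide; open, the fingers measure 130 mm over their backs; the gripper's body (78 mm by 193 mm) begins 47 mm behind the grasp point.
Start: joints at [-55.056, 20.546, 0.682, 0, -70.136, -16.507], TCP at [0.213, -0.64, 0.227] pointing down, gripper open.
Joint ranges: [-176.03, 176.03], [-82.01, 121.73], [-58.28, 71.71], [-173.87, 95.51], [-174.79, -0.11], [-173.66, 173.66]. Speed limits (degrees/s): [136.94, 136.94, 172.46, 180, 180, 180].

### API

Orientations are given as [roll, pitch, yaw] about the fixed x, y, z axes, in that order (R = Rz(yaw) Ry(pitch) Rx(roll)).
In Python, from plant import readout, vision, close_job, r gives the robot as it stands.
- The arm moves only by the shell command python3 -m handwheel 'ROWS' [OPENING] [FORCE]. ROWS is JSON, a list that holds one entry, the list of rows, each a list of 4 numbers: the shift along the world's x, y, z in units of 40 mm (1.0 is 40 mm), then the turn about the world's z in units of 5 degrees (1.0 is 5 degrees). In form: [[[tx, ty, tz, roll], ...]]. A call has 1 to 8 rows; each row shifts and turns the pose as measured when the row begins; what a row does not reach is not made up. A row lasts 1/10 s, in which the tool goes at most 50 mm and 8.59 degrees, less where a joint would pass 70% of its speed; a pose out of reach is approached as far as the arm can. A call is refused whole if a number of a shift passes 1 or a number of a turn 1, either way. A call with a gripper value outside its range is refused whole. OPENING is the finger opening in mm, from 0 to 87.6, set as the call begins (- or left out, the last holds). The fingers move at their own pace and stop on an object; FORCE is the grip in N (left out, the last holds). Time passes only in rows, so rows that do not move let the fingers close. It gives the time, the measured TCP pose, the force and the opening at its end, in the units of the state.
- readout.get_state(): the state, without advancing time (a new reading comes with each control period).
- vision.capture(name): name is "scene" or "top" or "wrist"; returns the picture (420x560x3 uint8, blue, green, red); there is no depth.
- vision.get_calibration(name): a dict with "intrinsics" (3x3 intrinsics, pixels), "dist" ([k1, k2, p1, p2, k3] as OpenCV has them; the pictures are not rectified), "pose" (4x4, takes a point from camera to world coordinates). Camera axes: x right, y up, looking along -z (the intrinsics and any distortion apply to the point x, -y, -z); pixel columns grow to the right and rows downward; lengths in m; the calibration is good to about 2 mm. A picture is of the moment at which its call begins: read the wrist's pose just before it. get_calibration takes no time and is no camera call; for the wrist camera it gives the pose at the moment of the call.
- close_job(): hands the job in, once; it reports no verdict.
The state is a dict: "time_s": time; "joints": joint angles; "qd": joint speeds; "joint_torque": joint torques, N m; "tcp_pos": TCP position; "eef_rot": TCP orientation; "contact_force": force on the tool from outside, world axes, zero at the start; "moment": the same for the moment, N m; "gripper_width": finger opening in m.
Only numpy, scipy, OpenCV 4.12 (cv2) and the standard library are available. Lean on these libraries where they do the work, as an engineer would, in place of code of your own. Each camera call takes 0.05 s, during which the arm holds its last target.

## Working session

There is one attempt and no reset: what is moved stays moved. The work goes in short steps, Python scripts to look and compute and a shell command to move; the robot and the scene stay as the last step left them, time stands still between calls to the robot, and variables do not carry over. Pictures are saved under pics/ and viewed, and the job is handed in when it is done.

```bash
ls; mkdir -p pics; python3 - <<'E'
from plant import readout, vision, r
import cv2
print(readout.get_state()); print(r.grasp_offset)
for n in ("scene","top","wrist"):
    c=vision.get_calibration(n); print(n,c)
    cv2.imwrite(f"pics/{n}0.png",vision.capture(n))
E
```

```text
pics
{'time_s': 0.0, 'joints': array([-5.50553639e+01,  2.05925665e+01,  6.35779784e-01, -2.15709776e-02,
       -7.01353661e+01, -1.65086745e+01]), 'qd': array([ 0.00314644,  0.06730879, -0.00966651, -0.07146968, -0.07517409,
        0.02550357]), 'joint_torque': array([-4.81436982e-04, -5.82714915e+01,  2.93051952e+01,  6.99681357e+00,
        6.84410290e-03, -1.57301256e-04]), 'tcp_pos': array([ 0.21332324, -0.63990621,  0.22562059]), 'eef_rot': array([  4.10022252,  89.9056417 , 112.52883809]), 'contact_force': array([-0.16378064, -0.39243272,  0.76235846]), 'moment': array([ 0.04082795, -0.0205565 ,  0.0203074 ]), 'gripper_width': 0.08767474801871548}
0.0188
scene {'intrinsics': array([[490.12218882,   0.        , 282.25849983],
       [  0.        , 490.12218882, 219.47600682],
       [  0.        ,   0.        ,   1.        ]]), 'dist': array([0.0497228, 0.       , 0.       , 0.       , 0.       ]), 'pose': array([[-0.80425679,  0.37293082, -0.46270252, -0.05751994],
       [-0.59419593, -0.49137746,  0.63677264,  0.81753694],
       [ 0.01011055,  0.78706467,  0.61678763,  0.
[... 395 characters left out ...]
7],
       [-0.99999191,  0.00223689, -0.00334266, -0.00241976],
       [-0.0030457 ,  0.12166338,  0.99256675,  1.35346972],
       [ 0.        ,  0.        ,  0.        ,  1.        ]])}
wrist {'intrinsics': array([[294.27756099,   0.        , 287.00446574],
       [  0.        , 294.27756099, 208.47901336],
       [  0.        ,   0.        ,   1.        ]]), 'dist': array([-0.01292006,  0.        ,  0.        ,  0.        ,  0.        ]), 'pose': array([[-0.31650742, -0.91303561, -0.25727227,  0.14447724],
       [ 0.94858654, -0.3039071 , -0.08845365, -0.66335667],
       [ 0.00257446, -0.27204124,  0.96228215,  0.38480839],
       [ 0.        ,  0.        ,  0.        ,  1.        ]])}
```

View pics/scene0.png

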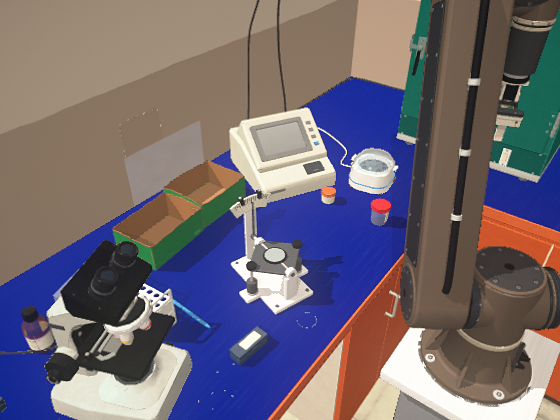

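View pics/top0.png

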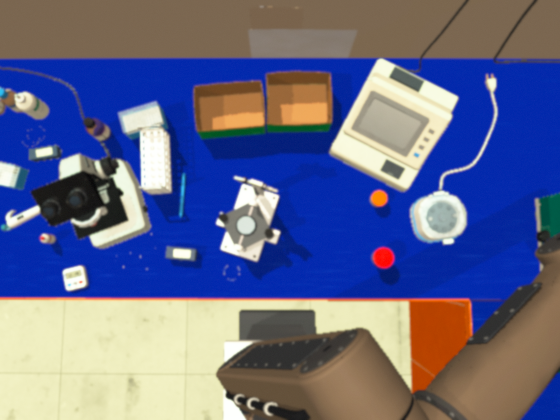

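View pics/wrist0.png

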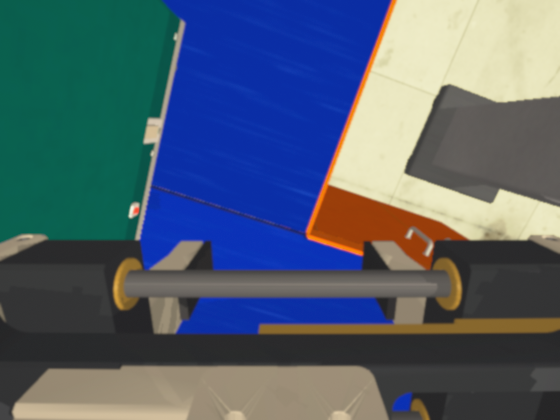

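The instrument is at about (247,222) in the top view and (272,255) in the scene view. The cup is at (383,257), the tub at (379,198), the box at (181,254) and the pen at (183,195), all in the top view. Next I'll enlarge the instrument.

```bash
python3 - <<'E'
import cv2
a=cv2.imread("pics/scene0.png")[180:320,220:330]; cv2.imwrite("pics/s_c.png",cv2.resize(a,None,fx=4,fy=4,interpolation=cv2.INTER_CUBIC)[:600])
a=cv2.imread("pics/top0.png")[165:275,205:295]; cv2.imwrite("pics/t_c.png",cv2.resize(a,None,fx=5,fy=5,interpolation=cv2.INTER_CUBIC))
E
```

```text
(no output)
```

View pics/s_c.png

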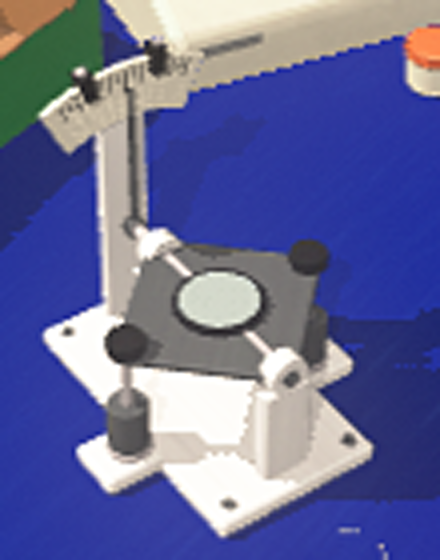

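View pics/t_c.png

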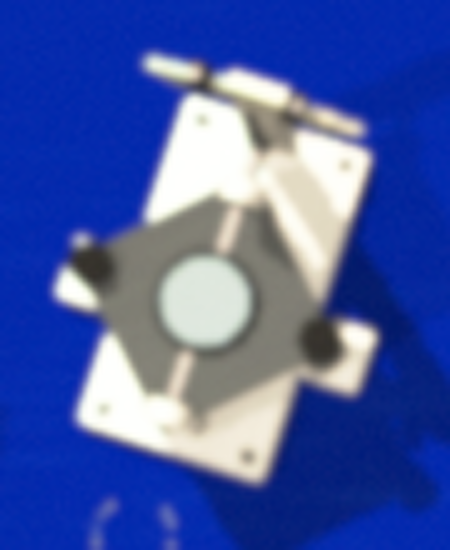

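```bash
cat > h.py <<'E'
import numpy as np, cv2
from plant import readout, vision, r
def ray(cal,uv):
    p=cv2.undistortPoints(np.array([[uv]],float),cal["intrinsics"],cal["dist"])[0,0]
    d=cal["pose"][:3,:3]@np.array([p[0],-p[1],-1.]); return cal["pose"][:3,3],d/np.linalg.norm(d)
def onz(cal,uv,z):
    o,d=ray(cal,uv); return o+d*(z-o[2])/d[2]
def tri(rays):
    A=np.zeros((3,3));b=np.zeros(3)
    for o,d in rays:
        P=np.eye(3)-np.outer(d,d);A+=P;b+=P@o
    x=np.linalg.solve(A,b); return x,[np.linalg.norm((np.eye(3)-np.outer(d,d))@(x-o)) for o,d in rays]
def proj(cal,X):
    T=np.linalg.inv(cal["pose"]);p=T[:3,:3]@np.asarray(X,float)+T[:3,3]
    q,_=cv2.projectPoints(np.array([[p[0],-p[1],-p[2]]]),np.zeros(3),np.zeros(3),cal["intrinsics"],cal["dist"]); return q[0,0]
def onplane(cal,uv,p0,n):
    o,d=ray(cal,uv); return o+d*(((p0-o)@n)/(d@n))
E
python3 - <<'E'
from h import *
S=vision.get_calibration("scene");T=vision.get_calibration("top")
L=onz(T,(223.4,217.6),.109);R=onz(T,(269.4,233),.109);C=onz(T,(246.2,225.6),.101)
print(L,R,C,(L+R)/2,np.linalg.norm(L-R))
Ls=onz(S,(251.25,265.75),.109);Rs=onz(S,(297.25,244.25),.109);print(Ls,Rs,(Ls+Rs)/2,np.linalg.norm(Ls-Rs))
for nm,a,b in(("L",(223.4,217.6),(251.25,265.75)),("R",(269.4,233),(297.25,244.25))): print(nm,tri([ray(T,a),ray(S,b)]))
for n,uv,z in(("cup",(383,257),.066),("tub",(379,198),.041),("box",(181,254),.032)): print(n,onz(T,uv,z))
E
```

```text
[0.51736283 0.15378584 0.109     ] [0.47329522 0.0211276  0.109     ] [0.49512136 0.0884379  0.101     ] [0.49532902 0.08745672 0.109     ] 0.13978613648637175
[0.51106925 0.16042579 0.109     ] [0.46772228 0.02814311 0.109     ] [0.48939576 0.09428445 0.109     ] 0.13920368766238148
L (array([0.51748277, 0.15432084, 0.10091998]), [np.float64(0.000875622519085564), np.float64(0.0008756225190852543)])
R (array([0.47328824, 0.02094842, 0.10121415]), [np.float64(0.0006512980945179918), np.float64(0.0006512980945179423)])
cup [ 0.40633822 -0.31296471  0.066     ]
tub [ 0.58588349 -0.31160492  0.041     ]
box [0.41442072 0.29011375 0.032     ]
```

Pad spacing measures 139.8 mm against the nominal 140, and the yaw is about -18.4°. Now I'll move up and across for a wrist view over the scale.

```bash
python3 -m handwheel '[[[0.3,0.9,0.5,-0.45],[0.5,0.9,0.5,-0.45],[0.65,0.95,0.3,-0.45],[0.65,0.95,0.3,-0.45],[0.65,0.95,0.3,-0.45],[0.65,0.95,0.3,-0.45],[0.65,0.95,0.2,-0.45],[0.65,0.95,0.2,-0.45]]]' 0
```

```text
time_s: 0.95
tcp_pos: [0.4013, -0.3307, 0.327]
eef_rot: [17.3, 89.3, 106.5]
contact_force: [0.8, -0.9, 0.1]
gripper_width: 0.0294
```

```bash
python3 -m handwheel '[[[0.72,1,0,-0.45],[0.72,1,0,-0.45],[0.72,1,0,-0.45],[0.72,1,0,-0.45],[0.72,1,0,-0.45],[0.72,1,0,-0.45],[0.72,1,0,-0.45],[0.72,1,0,-0.45]]]'; python3 -m handwheel '[[[0.4,0.6,0,-0.3],[0.3,0.4,0,0],[0,0,0,0],[0,0,0,0]]]'
python3 - <<'E'
from h import *
print(readout.get_state()["eef_rot"],readout.get_state()["contact_force"])
cv2.imwrite("pics/w1.png",vision.capture("wrist"))
c=vision.get_calibration("wrist");print(c["pose"]); print(proj(c,(0.588,0.0565,0.208)))
E
```

```text
time_s: 1.75
tcp_pos: [0.6316, -0.0034, 0.3297]
eef_rot: [-7.8, 89.3, 62.7]
contact_force: [1.9, -0.7, 0.9]
gripper_width: 0.0005
time_s: 2.15
tcp_pos: [0.6626, 0.0448, 0.3252]
eef_rot: [22.4, 89.5, 91.6]
contact_force: [0.1, -1.0, -0.0]
gripper_width: 0.0004
[22.36177361 89.48598912 91.58446106] [ 0.11576623 -0.99739853 -0.0070671 ]
[[ 0.3547197  -0.89987372 -0.25377396  0.59454491]
 [ 0.93492903  0.34401053  0.08697389  0.06918469]
 [ 0.0090354  -0.26811199  0.96334538  0.48440748]
 [ 0.          0.          0.          1.        ]]
[268.55380665 124.80772104]
```

View pics/w1.png

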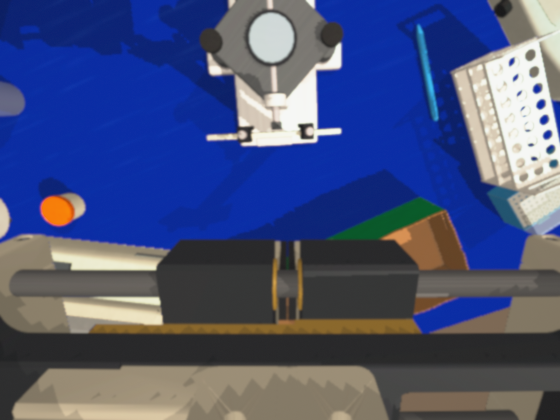

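```bash
python3 - <<'E'
import cv2
a=cv2.imread("pics/w1.png")[80:150,200:350]; cv2.imwrite("pics/w1_c.png",cv2.resize(a,None,fx=5,fy=5,interpolation=cv2.INTER_CUBIC))
a=cv2.imread("pics/w1.png")[0:100,200:350]; cv2.imwrite("pics/w1_d.png",cv2.resize(a,None,fx=5,fy=5,interpolation=cv2.INTER_CUBIC))
E
```

```text
(no output)
```

View pics/w1_c.png

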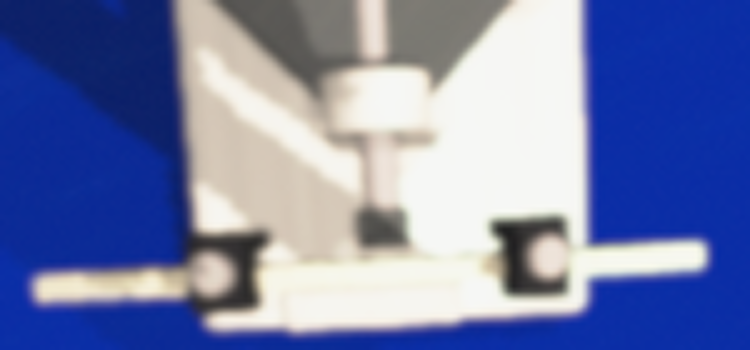

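View pics/w1_d.png

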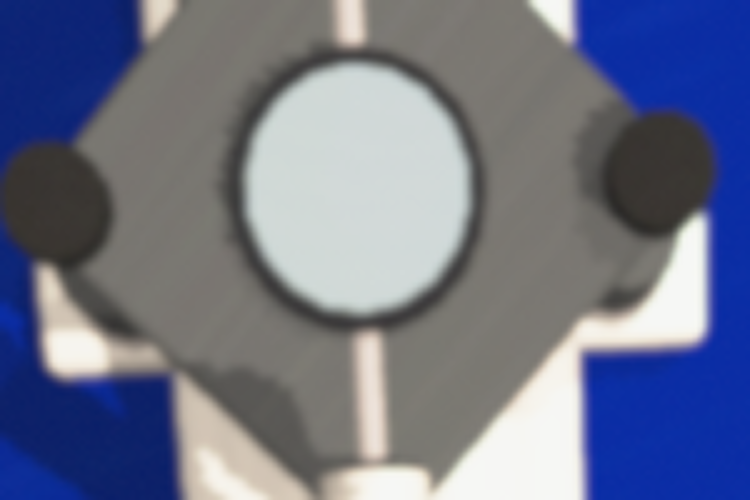

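```bash
python3 - <<'E'
from h import *
S=vision.get_calibration("scene");T=vision.get_calibration("top");W=vision.get_calibration("wrist")
# refine pads with wrist: top-face centres
wl=(200+661/5,172/5);wr=(200+56/5,203/5)
Lw=onz(W,wl,.109);Rw=onz(W,wr,.109);print("wrist pads",Lw,Rw,np.linalg.norm(Lw-Rw))
Lp=(Lw[:2]+[.5174,.1538])/2;Rp=(Rw[:2]+[.4733,.0211])/2
for a,b,nm in((Lw[:2],Rw[:2],"w"),(np.array([.5174,.1538]),np.array([.4733,.0211]),"t"),(Lp,Rp,"m")):
    o=(a+b)/2;y=(a-b)/np.linalg.norm(a-b);x=np.array([y[1],-y[0]]);print(nm,o,np.degrees(np.arctan2(x[1],x[0])))
    M=lambda X:np.array([(X[:2]-o)@x,(X[:2]-o)@y,X[2]])
    for n,w,s in(("Lscrew",(309.4,131.4),(239.2,198)),("Rscrew",(242.6,134.8),(258.7,190)),("needle_tip",(276.2,126),(252,203))):
        P,e=tri([ray(W,w),ray(S,s)]);m=M(P);print(n,np.round(m,4),np.round(e,4),"ang",np.arctan2(m[1],m[2]-.095))
        n3=np.array([x[0],x[1],0]);p0=np.array([*(o+x*(.110 if n!="needle_tip" else .098)),0])
        m=M(onplane(S,s,p0,n3));print("   scene plane",np.round(m,4),np.arctan2(m[1],m[2]-.095))
        for rad in(.125,.13,.135):
            z=.2
            for k in range(20):
                m=M(onz(W,w,z));t=np.arcsin(m[1]/rad);z=.095+rad*np.cos(t)
            print("   wrist rad",rad,np.round(m,4),t)
E
```

```text
wrist pads [0.51874708 0.1568362  0.109     ] [0.47580561 0.02498933 0.109     ] 0.13866350123740917
w [0.49727634 0.09091276] -18.040017140409468
Lscrew [0.1038 0.0301 0.2283] [0.0005 0.0005] ang 0.22175926711326002
   scene plane [0.11  0.026 0.223] 0.20025640814393766
   wrist rad 0.125 [0.1043 0.0315 0.216 ] 0.25446893361895323
   wrist rad 0.13 [0.1042 0.031  0.2212] 0.24105639885322563
   wrist rad 0.135 [0.1041 0.0306 0.2265] 0.22869088225203352
Rscrew [ 0.1037 -0.0266  0.2298] [0.0009 0.0009] ang -0.19510449870472724
   scene plane [ 0.11   -0.0318  0.2243] -0.24099244346475415
   wrist rad 0.125 [ 0.1044 -0.0276  0.2169] -0.22236498344693587
   wrist rad 0.13 [ 0.1043 -0.0268  0.2222] -0.20792989834007897
   wrist rad 0.135 [ 0.1042 -0.0261  0.2275] -0.19463070135931443
needle_tip [9.710e-02 1.000e-04 2.045e-01] [0.0024 0.0024] ang 0.0008419210481260196
   scene plane [ 0.098  -0.0032  0.2027] -0.030057179751303217
   wrist rad 0.125 [0.0983 0.0025 0.22  ] 0.020247408445504024
   wrist rad 0.13 [0.0983 0.0027 0.225 ] 0.02047662228065134
   wrist rad 0.135 [0.0984 0.0028 0.23
[... 1331 characters left out ...]
35 [0.1044 0.0329 0.2259] 0.24625306680864376
Rscrew [ 0.1041 -0.0244  0.2298] [0.0009 0.0009] ang -0.17893287146412643
   scene plane [ 0.11   -0.0292  0.2247] -0.2215028402762291
   wrist rad 0.125 [ 0.1048 -0.0252  0.2174] -0.20330059203276243
   wrist rad 0.13 [ 0.1047 -0.0245  0.2227] -0.18969292197439214
   wrist rad 0.135 [ 0.1046 -0.0238  0.2279] -0.17714908327900292
needle_tip [0.0975 0.0023 0.2045] [0.0024 0.0024] ang 0.021278926051456617
   scene plane [ 0.098  -0.0008  0.203 ] -0.007075957132143073
   wrist rad 0.125 [0.0987 0.0048 0.2199] 0.03817214520535843
   wrist rad 0.13 [0.0987 0.0049 0.2249] 0.03771230486056852
   wrist rad 0.135 [0.0987 0.005  0.2299] 0.03728652893310533
```

```bash
python3 -m handwheel '[[[-0.95,0.3,0,-0.5],[-0.95,0.3,0,0],[0,0,0,0],[0,0,0,0],[0,0,0,0]]]'
python3 - <<'E'
from h import *
im=vision.capture("wrist");cv2.imwrite("pics/w2.png",im)
c=vision.get_calibration("wrist");np.save("w2pose.npy",c["pose"]);print(c["pose"])
cv2.imwrite("pics/w2_c.png",cv2.resize(im[100:240,200:360],None,fx=5,fy=5,interpolation=cv2.INTER_CUBIC)[100:])
im=vision.capture("scene");cv2.imwrite("pics/s2.png",im)
cv2.imwrite("pics/s2_c.png",cv2.resize(im[180:240,220:290],None,fx=8,fy=8,interpolation=cv2.INTER_CUBIC))
E
```

```text
time_s: 2.7
tcp_pos: [0.5822, 0.0645, 0.3246]
eef_rot: [27.4, 89.5, 93.8]
contact_force: [0.1, -0.1, 0.4]
gripper_width: 0.0005
[[ 0.40110324 -0.8817013  -0.24843312  0.51605856]
 [ 0.91599346  0.38856926  0.09984948  0.09259909]
 [ 0.00849606 -0.26761307  0.96348901  0.48392626]
 [ 0.          0.          0.          1.        ]]
```

View pics/w2_c.png

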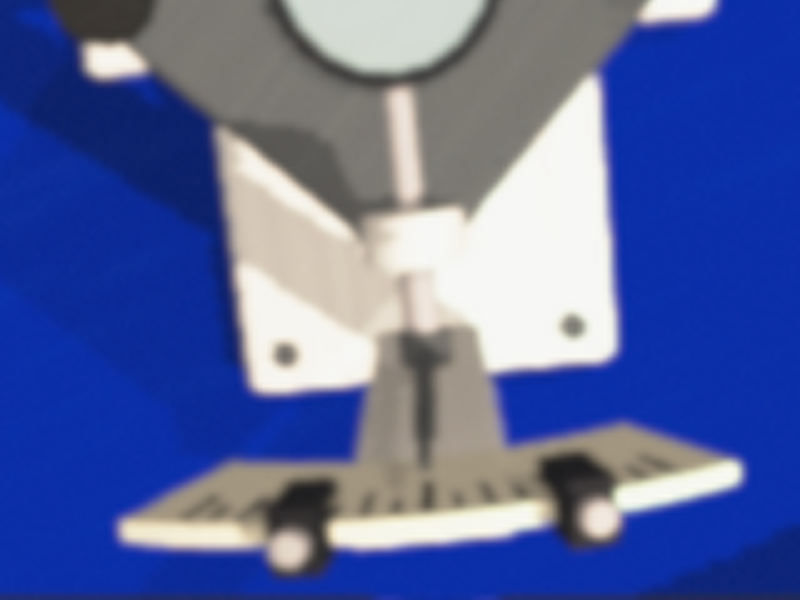

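View pics/s2_c.png

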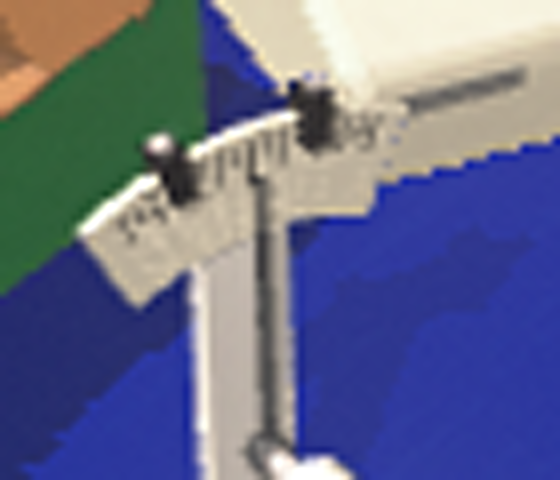

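View pics/w2.png

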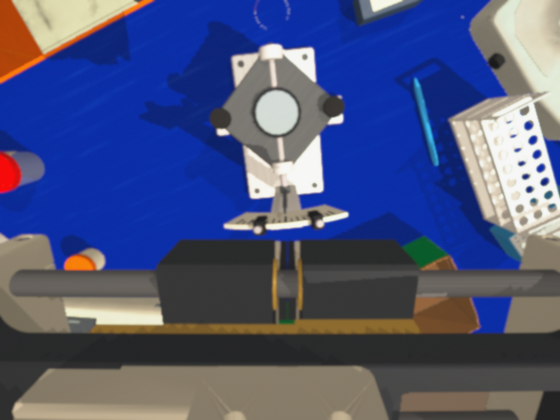

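```bash
python3 - <<'E'
from h import *
W=vision.get_calibration("wrist");W2=dict(W,pose=np.load("w2pose.npy"))
W1=dict(W,pose=np.array([[ 0.3547197,-0.89987372,-0.25377396,0.59454491],[0.93492903,0.34401053,0.08697389,0.06918469],[0.0090354,-0.26811199,0.96334538,0.48440748],[0,0,0,1]]))
S=vision.get_calibration("scene")
im=cv2.imread("pics/w2.png")
c2=lambda u,v:(200+u/5,120+v/5)
pl,pr=(334,107),(220.5,119)
Lw=onz(W2,pl,.109);Rw=onz(W2,pr,.109);print(Lw,Rw,np.linalg.norm(Lw-Rw))
a,b=Lw[:2],Rw[:2]
o=(a+b)/2;y=(a-b)/np.linalg.norm(a-b)
for yaw in(np.arctan2(-y[0],y[1]),np.radians(-18.2)):
  x=np.array([np.cos(yaw),np.sin(yaw)]);y=np.array([-x[1],x[0]]);print("yaw",np.degrees(yaw),o)
  M=lambda X:np.array([(X[:2]-o)@x,(X[:2]-o)@y,X[2]]);n3=np.array([*x,0])
  pts={}
  for n,p,d in(("needle",c2(427,466),.098),("hub",c2(425,345),.098),("zero tick",c2(425,495),.104),("Lclip low",c2(567,459),.100),("Rclip low",c2(310,486),.100),("Lscrew",c2(600,517),.110),("Rscrew",c2(290,550),.110)):
    m=M(onplane(W2,p,np.array([*(o+x*d),0]),n3));print(n,np.round(m,4),"ang %.3f"%np.arctan2(m[1],m[2]-.095))
  for n,w1,w2 in(("L",(309.4,131.4),c2(600,517)),("R",(242.6,134.8),c2(290,550))):
    P,e=tri([ray(W1,w1),ray(W2,w2)]);m=M(P);print("tri",n,np.round(m,4),np.round(e,4),"ang %.3f"%np.arctan2(m[1],m[2]-.095))
  for n,s,d in(("needle",(220+258/8,180+180/8),.098),("hub",(220+266/8,180+450/8),.098),("zero tick",(220+254/8,180+160/8),.104),("Lblock",(220+180/8,180+182/8),.102),("Rblock",(220+318/8,180+122/8),.102),("Lscrew",(220+159/8,180+146/8),.110),("Rscrew",(220+312/8,180+82/8),.110)):
    m=M(onplane(S,s,np.array([*(o+x*d),0]),n3));print("S",n,np.round(m,4),"ang %.3f"%np.arctan2(m[1],m[2]-.095))
E
```

```text
[0.51889962 0.15693157 0.109     ] [0.4763164  0.02496031 0.109     ] 0.13867135083363236
yaw -17.88335449375858 [0.49760801 0.09094594]
needle [ 9.800e-02 -2.000e-04  2.085e-01] ang -0.001
hub [ 0.098  -0.0003  0.0926] ang -3.010
zero tick [ 0.104  -0.0012  0.2081] ang -0.010
Lclip low [0.1    0.0273 0.2065] ang 0.240
Rclip low [ 0.1    -0.0235  0.2075] ang -0.206
Lscrew [0.11   0.0322 0.2142] ang 0.264
Rscrew [ 0.11   -0.028   0.2156] ang -0.228
tri L [0.1038 0.0301 0.2323] [0.0004 0.0004] ang 0.216
tri R [ 0.1037 -0.0256  0.2339] [0. 0.] ang -0.182
S needle [ 0.098  -0.0046  0.2037] ang -0.043
S hub [ 0.098  -0.0041  0.0931] ang -1.999
S zero tick [ 0.104  -0.0071  0.2068] ang -0.064
S Lblock [0.102  0.0213 0.2113] ang 0.181
S Rblock [ 0.102  -0.0301  0.2134] ang -0.249
S Lscrew [0.11   0.0235 0.2213] ang 0.184
S Rscrew [ 0.11   -0.0334  0.2229] ang -0.255
yaw -18.2 [0.49760801 0.09094594]
needle [0.098  0.0004 0.2085] ang 0.003
hub [0.098  0.0002 0.0926] ang 3.051
zero tick [ 0.104  -0.0006  0.2081] ang -0.005
Lclip low [0.1    0.0279 0.206 ] ang 0.246
Rclip low [ 0.1    -0.0229  0.2079] ang -0.200
Lscrew [0.11   0.0329 0.2136] ang 0.270
Rscrew [ 0.11   -0.0273  0.2161] ang -0.222
tri L [0.1036 0.0307 0.2323] [0.0004 0.0004] ang 0.220
tri R [ 0.1038 -0.025   0.2339] [0. 0.] ang -0.178
S needle [ 0.098  -0.0041  0.2037] ang -0.037
S hub [ 0.098  -0.0036  0.0931] ang -2.051
S zero tick [ 0.104  -0.0065  0.2069] ang -0.058
S Lblock [0.102  0.0218 0.2112] ang 0.186
S Rblock [ 0.102  -0.0294  0.2135] ang -0.244
S Lscrew [0.11   0.0241 0.2211] ang 0.188
S Rscrew [ 0.11   -0.0326  0.223 ] ang -0.250
```

Second wrist view: the needle runs vertically at (285,213), and its recovered height of 208.5 mm against the nominal 208 is a good check. Left clip front is at (313,212) and right clip at (262,217). My tilt estimates are left ≈ 0.225 and right ≈ -0.20. Next I'll go over the left pad.

```bash
python3 -m handwheel '[[[-0.5,0.7,0,0.5],[-0.55,0.8,0,0.5],[-0.55,0.77,0,0],[0,0,0,0],[0,0,0,0]]]'; python3 - <<'E'
from plant import readout
s=readout.get_state();print(s["tcp_pos"],s["eef_rot"],s["contact_force"])
E
```

```text
time_s: 3.3
tcp_pos: [0.5196, 0.1563, 0.3221]
eef_rot: [50.9, 89.6, 122.1]
contact_force: [0.0, -1.0, 0.2]
gripper_width: 0.0004
[0.51958838 0.15634161 0.32213824] [ 50.88861258  89.55490282 122.09305197] [ 0.0390085  -0.95054222  0.22519624]
```

```bash
python3 -m handwheel '[[[0,0,-0.7,0],[0,0,-0.9,0],[0,0,-0.9,0],[0,0,-0.9,0],[0,0,-0.6,0],[0,0,-0.3,0],[0,0,0,0],[0,0,0,0]]]'; python3 - <<'E'
from h import *
for n in("scene","top"):
    im=vision.capture(n);cv2.imwrite(f"pics/{n}3.png",im)
    a=im[140:340,150:390] if n=="scene" else im[120:290,150:350]
    cv2.imwrite(f"pics/{n}3_c.png",cv2.resize(a,None,fx=3,fy=3,interpolation=cv2.INTER_CUBIC))
E
```

```text
time_s: 4.1
tcp_pos: [0.5255, 0.1502, 0.1435]
eef_rot: [49.4, 89.7, 120.1]
contact_force: [0.5, -0.3, -0.3]
gripper_width: 0.0006
```

View pics/scene3_c.png

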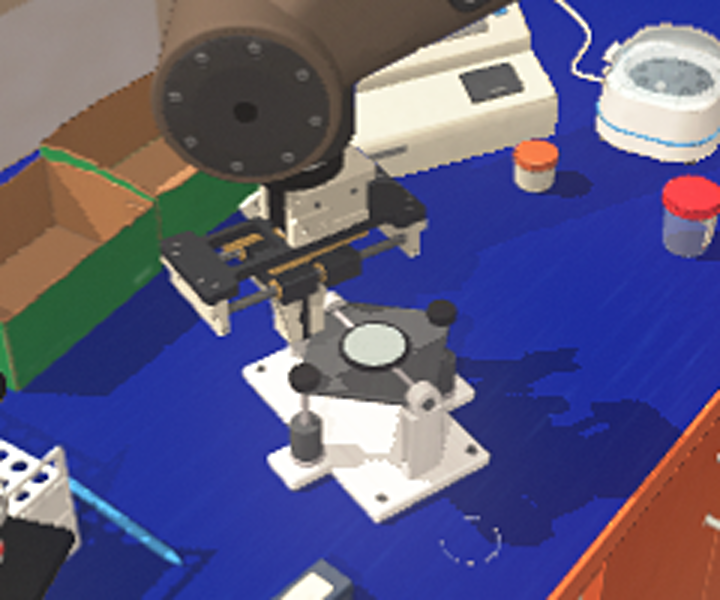

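View pics/top3_c.png

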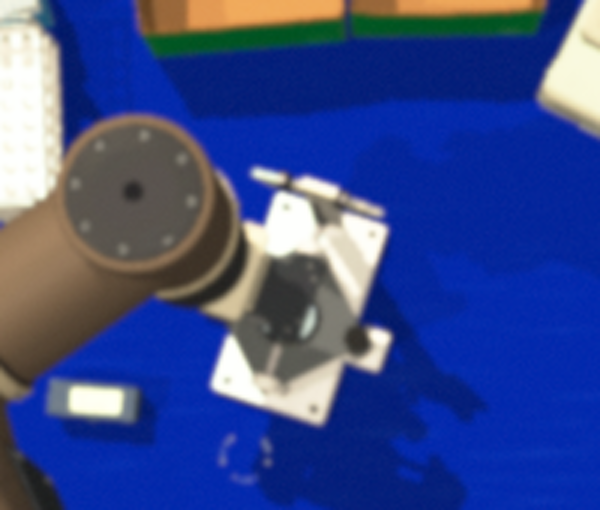

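The arm hides the scale in the scene view, but the top view still shows the needle and clips. The fingertips drifted about 7 mm during the descent, so I'll correct that before pressing.

```bash
python3 -m handwheel '[[[-0.18,0.14,-0.2,0],[0,0,-0.2,0],[0,0,-0.1,0],[0,0,0,0],[0,0,0,0]]]'; python3 - <<'E'
from h import *
s=readout.get_state();print(s["tcp_pos"],s["eef_rot"],s["contact_force"])
im=vision.capture("scene")
cv2.imwrite("pics/s4_c.png",cv2.resize(im[215:305,215:335],None,fx=5,fy=5,interpolation=cv2.INTER_CUBIC))
S=vision.get_calibration("scene");p=proj(S,s["tcp_pos"]);print((p-[215,215])*5, (proj(S,(.518,.1555,.109))-[215,215])*5)
E
```

```text
time_s: 4.7
tcp_pos: [0.5188, 0.1576, 0.1249]
eef_rot: [5.5, 89.5, 76.3]
contact_force: [-0.9, 0.0, -0.0]
gripper_width: 0.0005
[0.51883712 0.15762394 0.12488677] [ 5.53870496 89.50239271 76.27279707] [-0.92545044  0.01960463 -0.02205312]
[171.53006178 219.85252297] [176.64557254 242.24387064]
```

View pics/s4_c.png

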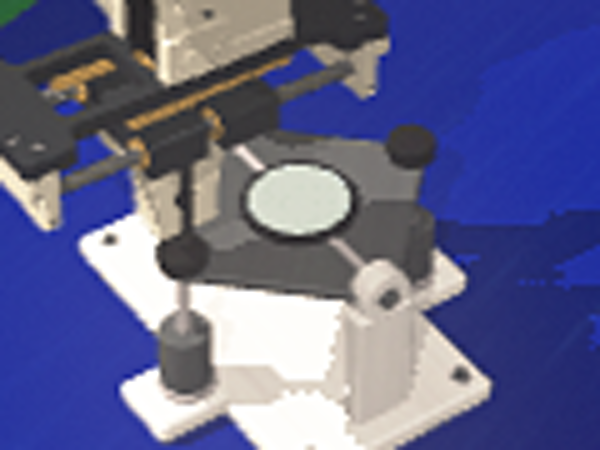

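```bash
python3 -m handwheel '[[[0,0,-0.1,0],[0,0,-0.1,0],[0,0,-0.1,0],[0,0,0,0],[0,0,0,0]]]';python3 -m handwheel '[[[0,0,-0.07,0],[0,0,-0.07,0],[0,0,0,0],[0,0,0,0]]]'; python3 - <<'E'
from h import *
for i in range(3):
  im=vision.capture("top"); s=readout.get_state();print(s["tcp_pos"],s["contact_force"])
cv2.imwrite("pics/t5.png",im)
cv2.imwrite("pics/t5_c.png",cv2.resize(im[165:245,220:290],None,fx=7,fy=7,interpolation=cv2.INTER_CUBIC))
E
```

```text
time_s: 5.25
tcp_pos: [0.5191, 0.1576, 0.112]
eef_rot: [3.8, 89.5, 74.5]
contact_force: [-0.4, 0.7, -0.1]
gripper_width: 0.0005
time_s: 5.65
tcp_pos: [0.5196, 0.1581, 0.1065]
eef_rot: [-1.2, 89.4, 69.6]
contact_force: [-0.5, -0.6, 0.8]
gripper_width: 0.0005
[0.51962109 0.15811102 0.10651678] [-0.03202092  0.40652434  1.40494676]
[0.51961323 0.1580982  0.10654399] [ 0.10096752 -0.27683483  1.99304867]
[0.51962272 0.15807729 0.10656759] [-0.36913296 -0.01221336  0.7954884 ]
```

View pics/t5_c.png

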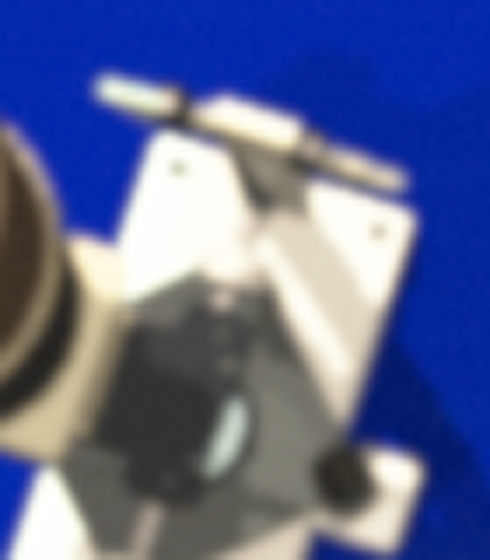

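Contact shows at about z = 0.1065 with about 1.4 N, which fits the 109 mm pad height. I'll press on in small steps.

```bash
python3 -m handwheel '[[[0,-0.01,-0.05,0],[0,-0.01,-0.05,0],[0,-0.01,-0.05,0],[0,0,-0.04,0],[0,0,0,0]]]';python3 - <<'E'
from h import *
f=[]
for i in range(4):
  im=vision.capture("top"); s=readout.get_state();f.append(s["contact_force"])
print(s["tcp_pos"],np.mean(f,0))
cv2.imwrite("pics/t6.png",im)
cv2.imwrite("pics/t6_c.png",cv2.resize(im[165:245,220:290],None,fx=7,fy=7,interpolation=cv2.INTER_CUBIC))
im=vision.capture("scene")
cv2.imwrite("pics/s6_c.png",cv2.resize(im[180:305,195:335],None,fx=4,fy=4,interpolation=cv2.INTER_CUBIC))
E
```

```text
time_s: 6.3
tcp_pos: [0.5204, 0.1582, 0.0995]
eef_rot: [-7.5, 89.2, 63.2]
contact_force: [-1.6, 0.6, 4.4]
gripper_width: -0.0001
[0.52045918 0.1581536  0.09968252] [-1.9473688   2.20204419  3.58382222]
```

View pics/t6_c.png

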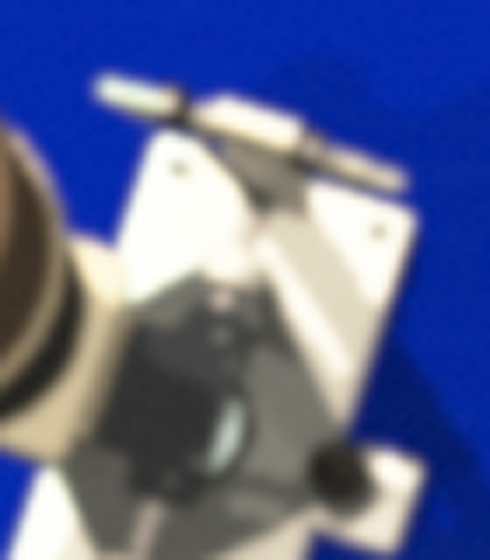

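View pics/s6_c.png

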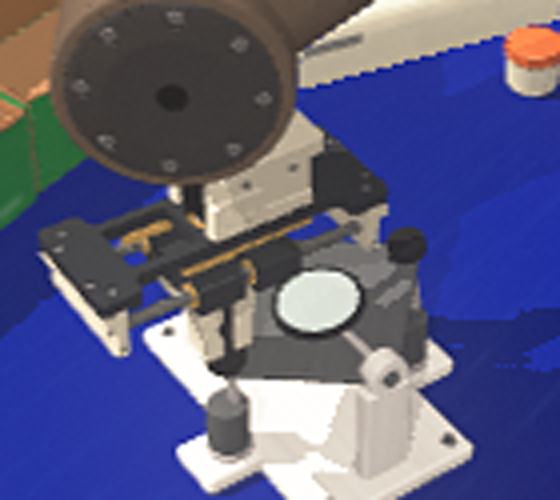

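```bash
cat >> h.py <<'E'
def padblob(im,c,rad=9):
    x0,y0=int(c[0])-12,int(c[1])-12
    g=im[y0:y0+24,x0:x0+24].max(axis=2).astype(float)
    g=cv2.resize(g,None,fx=4,fy=4,interpolation=cv2.INTER_CUBIC)
    m=(g<58).astype(np.uint8)
    n,l,st,ce=cv2.connectedComponentsWithStats(m)
    k=1+np.argmin([np.hypot(*(ce[i]-[48,48]))+(0 if st[i,4]>200 else 99) for i in range(1,n)])
    return (ce[k]+.5)/4-.5+[x0,y0], st[k]/4
O=np.array([.4965,.0895]);YAW=np.radians(-18.2)
def mount(x,y,z): 
    return np.array([O[0]+x*np.cos(YAW)-y*np.sin(YAW),O[1]+x*np.sin(YAW)+y*np.cos(YAW),z])
def padpt(side,t,h=.0085):
    # side +1 left; centre of pad body
    y=side*.07;return mount(0,y*np.cos(t)+h*np.sin(t),.095+h*np.cos(t)-y*np.sin(t))
E
python3 -m handwheel '[[[0,0,-0.025,0],[0,0,-0.025,0],[0,0,-0.025,0],[0,0,-0.025,0],[0,0,0,0]]]';python3 - <<'E'
from h import *
f=[]
for i in range(3):
  im=vision.capture("scene"); s=readout.get_state();f.append(s["contact_force"])
print(s["tcp_pos"],np.mean(f,0))
cv2.imwrite("pics/s7.png",im)
cv2.imwrite("pics/s7_c.png",cv2.resize(im[215:305,215:335],None,fx=5,fy=5,interpolation=cv2.INTER_CUBIC))
S=vision.get_calibration("scene")
i0=cv2.imread("pics/s2.png")
a,sa=padblob(i0,(297,244.4));b,sb=padblob(im,(296,240));print(a,sa,b,sb,b-a)
for t in np.arange(0.1,.3,.02): print(round(t,2),proj(S,padpt(-1,t))-proj(S,padpt(-1,0)))
E
```

```text
time_s: 7.05
tcp_pos: [0.5205, 0.1583, 0.0959]
eef_rot: [-8.6, 89.2, 62.2]
contact_force: [-2.6, 2.7, 5.7]
gripper_width: 0.0004
[0.52049808 0.15828498 0.09598071] [-2.4685815   1.69303356  5.36897269]
[297.14990421 246.36542146] [ 8.25 12.    8.    4.5  65.25] [295.76428183 240.39349837] [  7.75   8.5    8.75   8.5  229.75] [-1.38562239 -5.97192309]
0.1 [-0.30045765 -1.87406964]
0.12 [-0.38698851 -2.23375725]
0.14 [-0.48231201 -2.58805267]
0.16 [-0.58641288 -2.93680823]
0.18 [-0.69927258 -3.27987755]
0.2 [-0.82086926 -3.61711566]
0.22 [-0.9511777  -3.94837899]
0.24 [-1.09016934 -4.27352548]
0.26 [-1.23781222 -4.59241464]
0.28 [-1.39407095 -4.90490763]
```

View pics/s7_c.png

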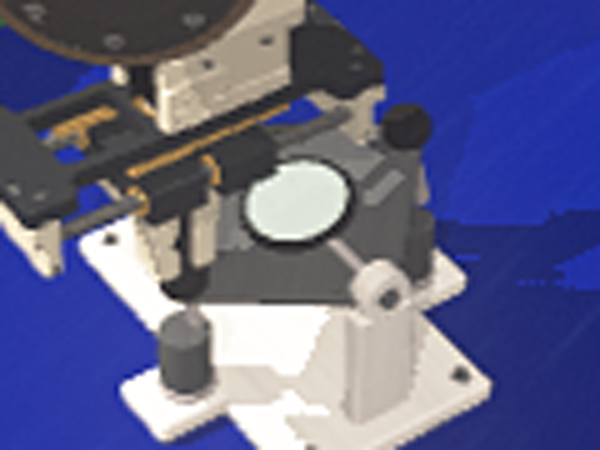

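```bash
python3 - <<'E'
from h import *
S=vision.get_calibration("scene")
i0=cv2.imread("pics/scene3.png");im=cv2.imread("pics/s7.png")
# template shift, subpixel, of pad's rim against background
up=lambda a:cv2.resize(a,None,fx=8,fy=8,interpolation=cv2.INTER_CUBIC)
tp=up(i0[238:251,291:304])
R=cv2.matchTemplate(up(im[225:258,280:315]),tp,cv2.TM_CCOEFF_NORMED);_,v,_,l=cv2.minMaxLoc(R)
d=np.array(l)/8+[280,225]-[291,238];print("shift",d,v)
t=np.arange(0.1,.32,.005);e=[np.abs((proj(S,padpt(-1,k))-proj(S,padpt(-1,0))-d)[1]) for k in t];print("tilt",t[np.argmin(e)])
for th in(45,50,54):
  for i,c in((i0,(297,244)),(im,(296,240))):
    x0,y0=int(c[0])-12,int(c[1])-12
    g=up(i[y0:y0+24,x0:x0+24].max(axis=2).astype(np.float32));n,l2,st,ce=cv2.connectedComponentsWithStats((g<th).astype(np.uint8))
    k=1+np.argmax(st[1:,4]);print(th,ce[k]/8+[x0,y0],st[k]/8)
T=vision.get_calibration("top")
for nm in("t5","t6"): pass
for t in(0,.1,.2,.225,.25): print("top tip",t,(proj(T,mount(.098,.113*np.sin(t),.095+.113*np.cos(t)))-[220,165])*7)
im=vision.capture("top");cv2.imwrite("pics/t7.png",im)
cv2.imwrite("pics/t7_c.png",cv2.resize(im[170:210,225:285],None,fx=12,fy=12,interpolation=cv2.INTER_CUBIC))
E
```

```text
shift [-0.875 -3.625] 0.8796164393424988
tilt 0.2000000000000001
45 [299.93589744 246.96474359] [14.375 14.625  1.125  0.75   4.875]
45 [293.31554307 242.2420412 ] [ 8.25  11.125  3.25   5.375 33.375]
50 [298.39814815 247.25555556] [11.125 13.75   4.625  2.75  50.625]
50 [296.01659134 241.14016413] [  8.      8.625   8.25    8.    262.75 ]
54 [297.42361111 246.96187642] [  8.375  13.375   7.875   3.125 110.25 ]
54 [296.29116138 241.11862562] [  7.75    8.5     8.625   8.25  402.   ]
top tip 0 [243.44948662 152.924773  ]
top tip 0.1 [215.56754379 144.04221606]
top tip 0.2 [188.22070373 135.80367818]
top tip 0.225 [181.50856625 133.85686115]
top tip 0.25 [174.856886   131.95818535]
```

View pics/t7_c.png

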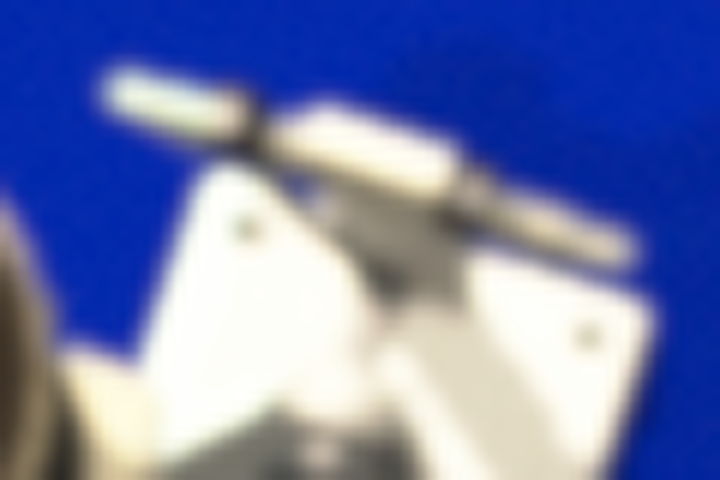

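Tilt reads 0.20–0.21 from the right pad's rise and 0.21 from force. In the top view the needle, a thin dark line, ends at the left clip near (265,160) in the crop. I'll go about 1 mm further and hold.

```bash
python3 -m handwheel '[[[0,0,-0.015,0],[0,0,-0.015,0],[0,0,0,0],[0,0,0,0],[0,0,0,0],[0,0,0,0],[0,0,0,0],[0,0,0,0]]]';python3 - <<'E'
from h import *
f=[]
for i in range(3):
  im=vision.capture("scene"); s=readout.get_state();f.append(s["contact_force"])
print(s["tcp_pos"],np.mean(f,0))
S=vision.get_calibration("scene")
i0=cv2.imread("pics/scene3.png")
up=lambda a:cv2.resize(a,None,fx=8,fy=8,interpolation=cv2.INTER_CUBIC)
R=cv2.matchTemplate(up(im[225:258,280:315]),up(i0[238:251,291:304]),cv2.TM_CCOEFF_NORMED);_,v,_,l=cv2.minMaxLoc(R)
print(np.array(l)/8+[280,225]-[291,238],v)
ims=[vision.capture("top").astype(float) for i in range(4)]
im=np.mean(ims,0).astype(np.uint8)
cv2.imwrite("pics/t8_c.png",cv2.resize(im[170:210,225:285],None,fx=12,fy=12,interpolation=cv2.INTER_CUBIC))
i0=cv2.imread("pics/top3.png")
cv2.imwrite("pics/t8_d.png",cv2.resize(cv2.absdiff(im,i0)[170:210,225:285],None,fx=12,fy=12,interpolation=cv2.INTER_CUBIC)*2)
E
```

```text
time_s: 8.05
tcp_pos: [0.5205, 0.1583, 0.0956]
eef_rot: [-10.4, 89.2, 60.4]
contact_force: [-1.7, 1.6, 6.0]
gripper_width: 0.0005
[0.52050963 0.15831397 0.09559256] [-3.14235985  2.09482793  5.64186498]
[-0.75 -3.75] 0.8632499575614929
```

View pics/t8_c.png

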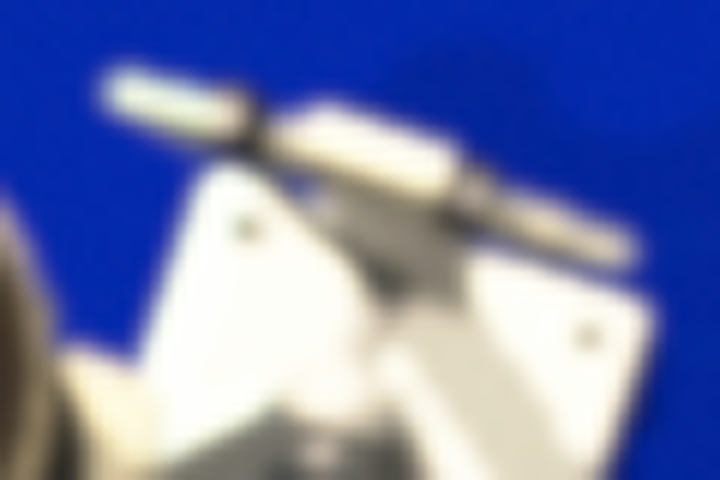

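View pics/t8_d.png

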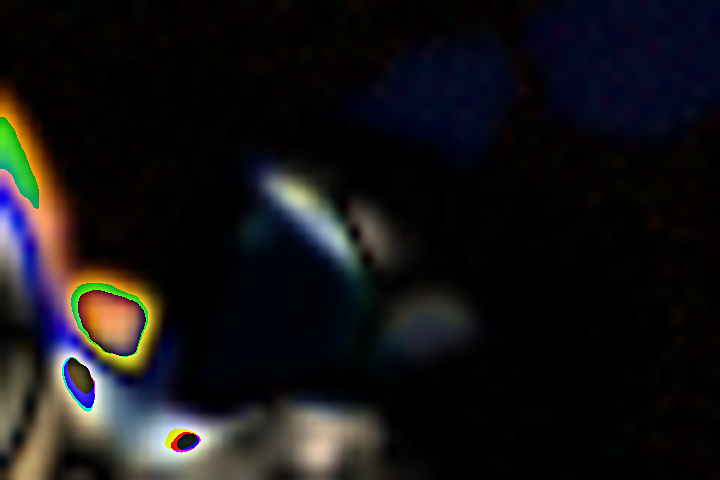

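The image difference shows the needle line ending at (246.7,184.0). That is a tilt of about 0.21, at the clip. I'll nudge a touch more towards the clip's middle and hold.

```bash
python3 -m handwheel '[[[0,0,-0.02,0],[0,0,-0.02,0],[0,0,0,0],[0,0,0,0],[0,0,0,0],[0,0,0,0],[0,0,0,0],[0,0,0,0]]]';python3 - <<'E'
from h import *
f=[]
ims=[]
for i in range(4):
  ims.append(vision.capture("top").astype(float)); s=readout.get_state();f.append(s["contact_force"])
print(s["tcp_pos"],np.mean(f,0))
im=np.mean(ims,0).astype(np.uint8);cv2.imwrite("pics/t9.png",im)
i0=cv2.imread("pics/top3.png")
cv2.imwrite("pics/t9_d.png",cv2.resize(cv2.absdiff(im,i0)[170:210,225:285],None,fx=12,fy=12,interpolation=cv2.INTER_CUBIC)*2)
E
```

```text
time_s: 9.2
tcp_pos: [0.5205, 0.1583, 0.095]
eef_rot: [-12.4, 89.2, 58.4]
contact_force: [-2.1, 0.9, 6.7]
gripper_width: 0.0001
[0.52051659 0.15831456 0.09499826] [-3.09568107  1.93026165  5.65511914]
```

View pics/t9_d.png

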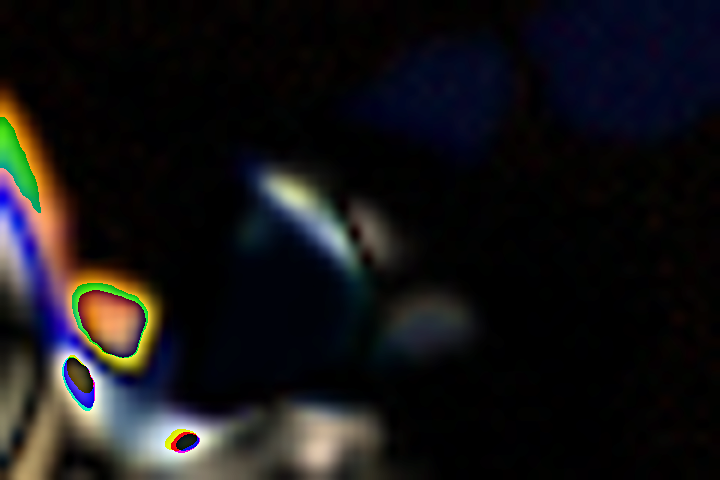

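```bash
python3 -m handwheel '[[[0,0,0.1,0],[0,0,0.15,0],[0,0,0.2,0],[0,0,0.5,0],[0,0,0.6,0],[0,0,0.4,0],[0,0,0,0],[0,0,0,0]]]';python3 - <<'E'
from h import *
f=[]
ims=[]
for i in range(2):
  ims.append(vision.capture("scene")); s=readout.get_state();f.append(s["contact_force"])
print(s["tcp_pos"],np.mean(f,0))
cv2.imwrite("pics/s10_c.png",cv2.resize(ims[1][160:305,195:335],None,fx=4,fy=4,interpolation=cv2.INTER_CUBIC))
E
```

```text
time_s: 10.2
tcp_pos: [0.5187, 0.1553, 0.1758]
eef_rot: [-3.6, 89.5, 67.1]
contact_force: [0.5, 0.9, -0.4]
gripper_width: 0.0002
[0.51863807 0.15522278 0.17540003] [-0.63836999  0.20040151  0.48569603]
```

View pics/s10_c.png

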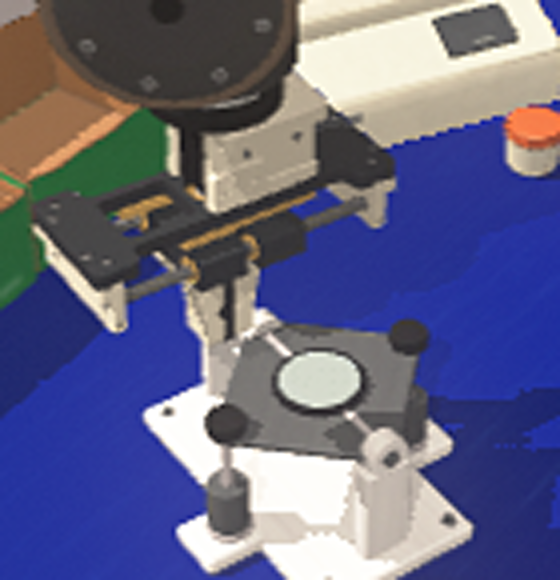

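The plate sprang back level, with the fingers clear. Now to the right pad.

```bash
python3 -m handwheel '[[[-0.22,-0.66,0,0],[-0.22,-0.66,0,0],[-0.22,-0.66,0,0],[-0.22,-0.66,0,0],[-0.22,-0.66,0,0],[0,0,0,0],[0,0,0,0]]]';python3 -m handwheel '[[[0,0,-0.4,0],[0,0,-0.4,0],[0,0,-0.3,0],[0,0,0,0],[0,0,0,0]]]';python3 - <<'E'
from h import *
im=vision.capture("scene"); s=readout.get_state();print(s["tcp_pos"],s["eef_rot"],s["contact_force"])
cv2.imwrite("pics/s11.png",im)
cv2.imwrite("pics/s11_c.png",cv2.resize(im[160:305,195:335],None,fx=4,fy=4,interpolation=cv2.INTER_CUBIC))
im=vision.capture("top");cv2.imwrite("pics/t11.png",im)
cv2.imwrite("pics/t11_c.png",cv2.resize(im[160:260,195:295],None,fx=5,fy=5,interpolation=cv2.INTER_CUBIC))
E
```

```text
time_s: 11.0
tcp_pos: [0.4691, 0.0176, 0.1685]
eef_rot: [91.5, 89.5, 162.3]
contact_force: [0.4, 0.8, 0.0]
gripper_width: 0.0007
time_s: 11.5
tcp_pos: [0.4698, 0.0196, 0.1218]
eef_rot: [101.4, 89.4, 172.3]
contact_force: [0.6, 0.1, -0.3]
gripper_width: 0.0001
[0.46971847 0.01958654 0.12180786] [100.88744725  89.43265762 171.74801319] [ 0.89870642  0.53917997 -0.44088657]
```

View pics/s11_c.png

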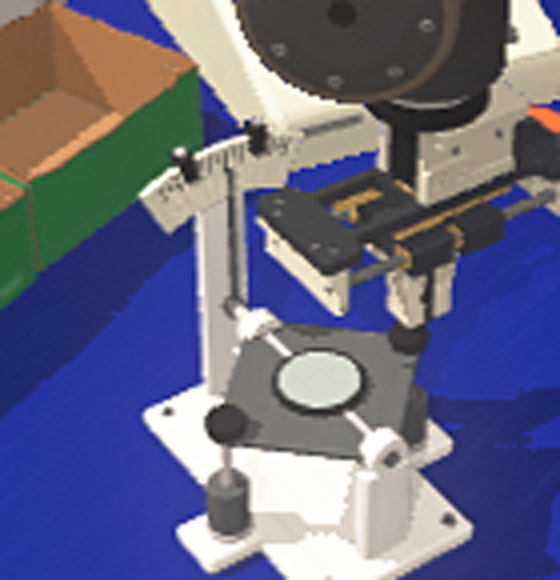

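View pics/t11_c.png

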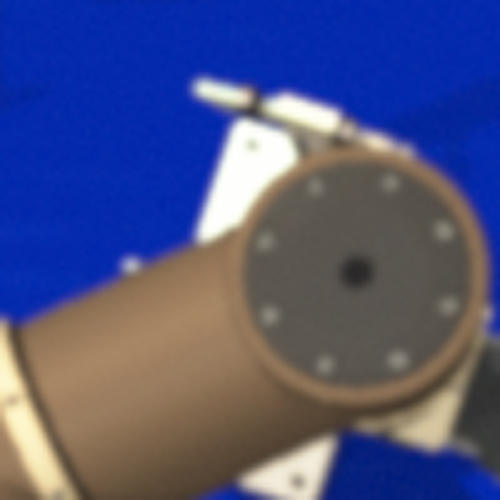

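```bash
python3 - <<'E'
from h import *
im=cv2.imread("pics/s11.png")
S=vision.get_calibration("scene")
print((proj(S,(.4697,.0196,.1218))-[275,215])*12,(proj(S,(.475,.0230,.109))-[275,215])*12)
cv2.imwrite("pics/s11_d.png",cv2.resize(im[215:260,275:325],None,fx=12,fy=12,interpolation=cv2.INTER_CUBIC))
E
```

```text
[284.20849376 280.78993789] [252.98172684 324.94354982]
```

View pics/s11_d.png

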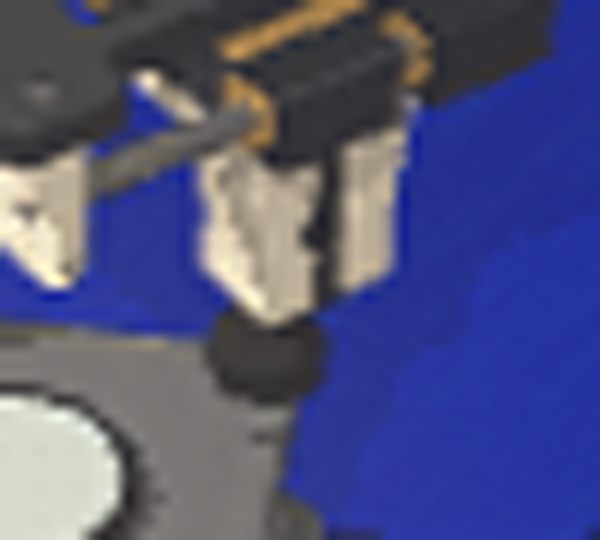

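```bash
python3 -m handwheel '[[[0.14,0.09,0,0],[0,0,-0.1,0],[0,0,-0.1,0],[0,0,-0.05,0],[0,0,0,0],[0,0,0,0]]]';python3 - <<'E'
from h import *
f=[]
for i in range(2):
  im=vision.capture("scene"); s=readout.get_state();f.append(s["contact_force"])
print(s["tcp_pos"],np.mean(f,0))
cv2.imwrite("pics/s12.png",im)
cv2.imwrite("pics/s12_d.png",cv2.resize(im[215:260,275:325],None,fx=12,fy=12,interpolation=cv2.INTER_CUBIC))
E
```

```text
time_s: 12.2
tcp_pos: [0.477, 0.0241, 0.1127]
eef_rot: [86.1, 89.6, 157.0]
contact_force: [0.0, -0.1, 0.5]
gripper_width: 0.0009
[0.47708509 0.02419047 0.11280547] [ 0.05811017 -0.0420109   0.05215249]
```

View pics/s12_d.png

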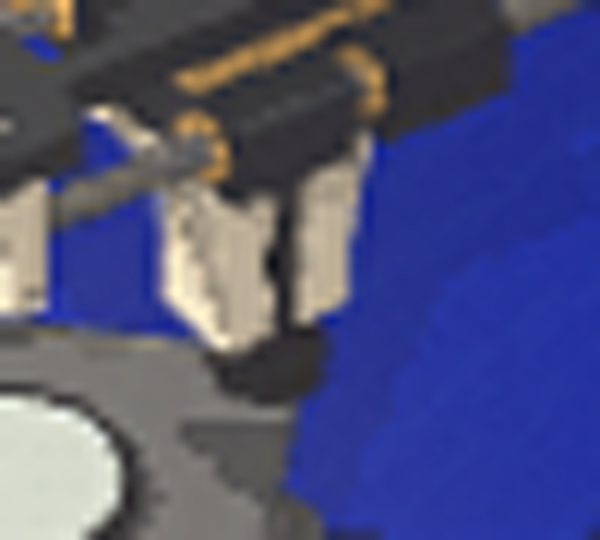

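Fingertips are centred over the right pad. Pressing slowly.

```bash
python3 -m handwheel '[[[0,0,-0.06,0],[0,0,-0.06,0],[0,0,-0.06,0],[0,0,-0.06,0],[0,0,-0.06,0],[0,0,-0.04,0],[0,0,0,0]]]';python3 - <<'E'
from h import *
f=[]
for i in range(2):
  im=vision.capture("scene"); s=readout.get_state();f.append(s["contact_force"])
print(s["tcp_pos"],np.mean(f,0))
cv2.imwrite("pics/s13.png",im)
cv2.imwrite("pics/s13_d.png",cv2.resize(im[180:240,220:290],None,fx=8,fy=8,interpolation=cv2.INTER_CUBIC))
E
```

```text
time_s: 13.0
tcp_pos: [0.4771, 0.0232, 0.0991]
eef_rot: [94.1, 89.6, 165.0]
contact_force: [-0.9, -1.8, 4.5]
gripper_width: 0.0
[0.47712448 0.02322047 0.09921289] [-1.90045343 -1.7523742   4.19837808]
```

View pics/s13_d.png

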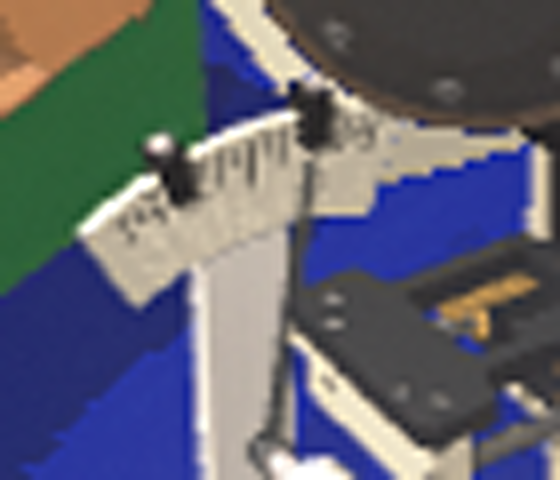

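```bash
python3 - <<'E'
from h import *
S=vision.get_calibration("scene")
b=proj(S,mount(.098,0,.208))
for t in(-.1,-.14,-.16,-.18,-.2,-.22): print(t,(proj(S,mount(.098,.113*np.sin(t),.095+.113*np.cos(t)))-b)*8, "clip front pt x=.102 r=.118",(proj(S,mount(.102,.118*np.sin(t),.095+.118*np.cos(t)))-b)*8)
E
```

```text
-0.1 [ 30.33672984 -10.49779953] clip front pt x=.102 r=.118 [ 24.37998556 -29.99693429]
-0.14 [ 42.34902604 -13.8320724 ] clip front pt x=.102 r=.118 [ 36.93812794 -33.43955468]
-0.16 [ 48.31805175 -15.31199668] clip front pt x=.102 r=.118 [ 43.17775637 -34.96456276]
-0.18 [ 54.25877787 -16.66668708] clip front pt x=.102 r=.118 [ 49.38736203 -36.35829027]
-0.2 [ 60.16857806 -17.89590798] clip front pt x=.102 r=.118 [ 55.56418951 -37.62051641]
-0.22 [ 66.04485744 -18.99949014] clip front pt x=.102 r=.118 [ 61.70551742 -38.75109058]
```

Needle tip is at (296.5,200) in the scene view, a tilt of about -0.165. The clip's middle is near -0.21, so about 2.5 mm more.

```bash
python3 -m handwheel '[[[0,0,-0.025,0],[0,0,-0.025,0],[0,0,-0.025,0],[0,0,0,0],[0,0,0,0],[0,0,0,0],[0,0,0,0]]]';python3 - <<'E'
from h import *
f=[]
for i in range(3):
  im=vision.capture("scene"); s=readout.get_state();f.append(s["contact_force"])
print(s["tcp_pos"],np.mean(f,0))
cv2.imwrite("pics/s14.png",im)
cv2.imwrite("pics/s14_d.png",cv2.resize(im[180:240,220:290],None,fx=8,fy=8,interpolation=cv2.INTER_CUBIC))
E
```

```text
time_s: 13.8
tcp_pos: [0.4771, 0.0231, 0.0973]
eef_rot: [93.8, 89.7, 164.8]
contact_force: [-1.7, -1.9, 5.1]
gripper_width: 0.0005
[0.47713604 0.02312807 0.09730689] [-1.40833121 -1.77975318  5.62757962]
```

View pics/s14_d.png

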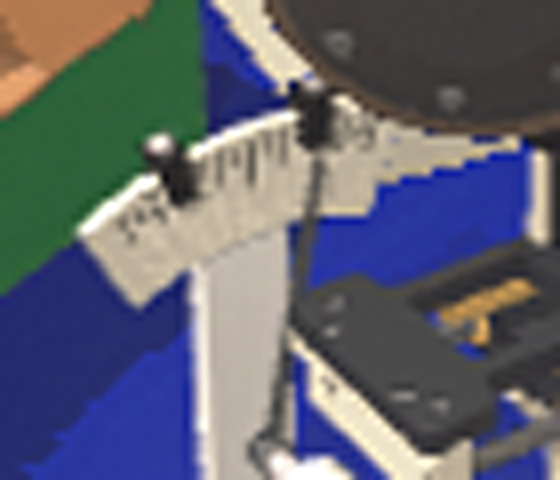

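The tip is now at (319,155) in the crop, right under the middle of the right clip. Hold, then release.

```bash
python3 -m handwheel '[[[0,0,-0.01,0],[0,0,0,0],[0,0,0,0],[0,0,0,0],[0,0,0,0],[0,0,0,0],[0,0,0,0],[0,0,0,0]]]';python3 - <<'E'
from h import *
im=vision.capture("scene"); s=readout.get_state()
print(s["tcp_pos"],s["contact_force"])
cv2.imwrite("pics/s15_d.png",cv2.resize(im[180:240,220:290],None,fx=8,fy=8,interpolation=cv2.INTER_CUBIC))
E
```

```text
time_s: 14.75
tcp_pos: [0.4771, 0.0232, 0.0981]
eef_rot: [89.1, 89.7, 160.1]
contact_force: [-1.7, -1.6, 5.5]
gripper_width: 0.0006
[0.47711785 0.02314874 0.098124  ] [-0.97321816 -1.59614391  4.56255345]
```

View pics/s15_d.png

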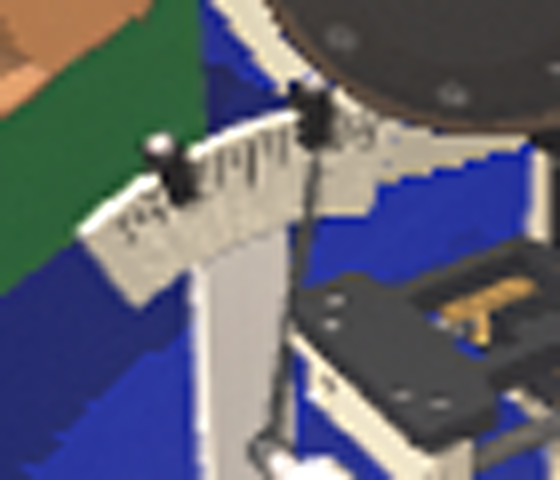

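```bash
python3 -m handwheel '[[[0,0,-0.03,0],[0,0,-0.02,0],[0,0,-0.005,0],[0,0,-0.005,0],[0,0,-0.005,0],[0,0,-0.005,0],[0,0,-0.005,0],[0,0,-0.005,0]]]';python3 - <<'E'
from h import *
im=vision.capture("scene"); s=readout.get_state()
print(s["tcp_pos"],s["contact_force"])
cv2.imwrite("pics/s16_d.png",cv2.resize(im[180:240,220:290],None,fx=8,fy=8,interpolation=cv2.INTER_CUBIC))
E
```

```text
time_s: 15.6
tcp_pos: [0.4771, 0.0231, 0.0957]
eef_rot: [89.6, 89.7, 160.6]
contact_force: [-2.2, -0.8, 5.4]
gripper_width: 0.0
[0.47714945 0.02306921 0.09573471] [-1.93418329 -1.51548255  6.63003738]
```

View pics/s16_d.png

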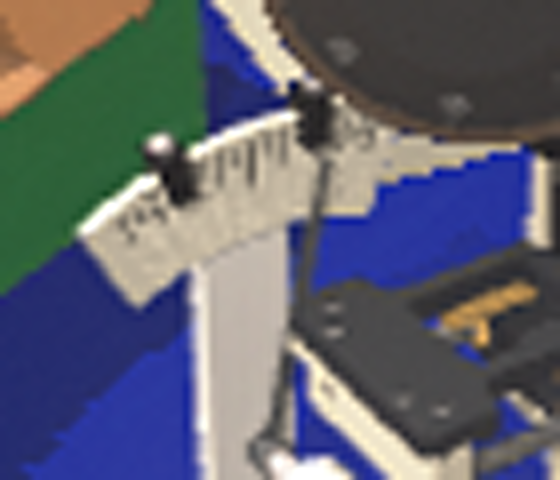

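```bash
python3 -m handwheel '[[[0,0,0.01,0],[0,0,0,0],[0,0,0,0],[0,0,0,0],[0,0,0,0],[0,0,0,0]]]';python3 -m handwheel '[[[0,0,0.1,0],[0,0,0.15,0],[0,0,0.2,0],[0,0,0.5,0],[0,0,0.6,0],[0,0,0.6,0],[0,0,0.6,0],[0,0,0.6,0]]]';python3 -m handwheel '[[[-0.4,-0.6,0.5,0],[-0.4,-0.9,0.4,0],[-0.2,-0.9,0,0],[0,-0.9,0,0],[0,-0.6,0,0],[0,0,0,0],[0,0,0,0],[0,0,0,0]]]';python3 - <<'E'
from h import *
s=readout.get_state()
print(s["tcp_pos"],s["contact_force"],s["time_s"],s["qd"])
im=vision.capture("scene");cv2.imwrite("pics/s17.png",im)
cv2.imwrite("pics/s17_c.png",cv2.resize(im[170:320,200:390],None,fx=4,fy=4,interpolation=cv2.INTER_CUBIC))
im=vision.capture("top");cv2.imwrite("pics/t17.png",im)
E
```

```text
time_s: 16.25
tcp_pos: [0.4771, 0.0231, 0.0967]
eef_rot: [88.7, 89.8, 159.7]
contact_force: [-2.0, -1.0, 6.2]
gripper_width: 0.0003
time_s: 17.05
tcp_pos: [0.4747, 0.0236, 0.2346]
eef_rot: [97.6, 89.5, 168.6]
contact_force: [-0.1, 0.8, -0.4]
gripper_width: 0.0004
time_s: 17.85
tcp_pos: [0.4341, -0.1355, 0.2809]
eef_rot: [-15.8, 89.6, 55.3]
contact_force: [0.1, -1.2, 0.6]
gripper_width: 0.0004
[ 0.43410124 -0.13550459  0.28088269] [ 0.09228321 -1.23263998  0.6070058 ] 17.85 [ 0.10420722 -0.31330588  0.02094433 -0.32513643 -0.04215393 -0.40875913]
```

View pics/s17_c.png

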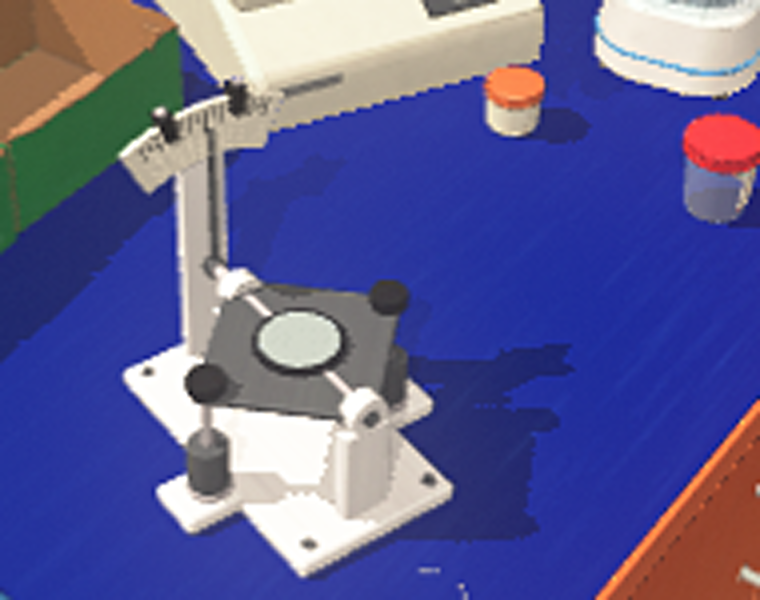

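View pics/t17.png

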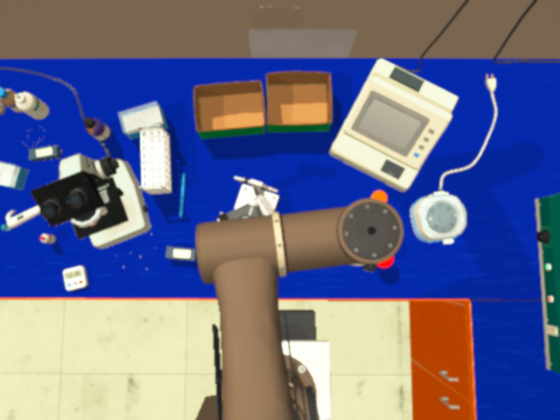

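```bash
python3 - <<'E'
from h import *
S=vision.get_calibration("scene")
b=proj(S,mount(.098,0,.208))
for t in(.18,.2,.22,.24,.26,-.2,-.22): print(t,"clip front pt r=.116",258+(proj(S,mount(.102,.116*np.sin(t),.095+.116*np.cos(t)))-b)[0]*8,179+(proj(S,mount(.102,.116*np.sin(t),.095+.116*np.cos(t)))-b)[1]*8)
a=cv2.imread("pics/s2.png");c=cv2.imread("pics/s17.png")
print(cv2.absdiff(a,c)[185:212,232:270].mean(), "max",cv2.absdiff(a,c)[185:212,232:270].max())
E
```

```text
0.18 clip front pt r=.116 194.6031243867476 192.08186727800285
0.2 clip front pt r=.116 188.41439431965023 195.6719237094594
0.22 clip front pt r=.116 182.24880782107584 199.37462425860417
0.24 clip front pt r=.116 176.10936413223544 203.18840251087204
0.26 clip front pt r=.116 169.99905812188285 207.11162430071727
-0.2 clip front pt r=.116 312.6357665148437 146.84426574576037
-0.22 clip front pt r=.116 318.6691244665251 145.72783160568656
1.0795971410006497 max 29
```

```bash
python3 -c "
from plant import close_job; print(close_job())"
```

```text
the job is handed in; nothing more can be done
None
```

I pressed both pads with shut fingers, brought the needle to each clip, let the plate spring back, and handed the job in at about 18 s of the 51 s allowed. The hand-in gave no verdict.

| | Left | Right |
|---|---|---|
| Clip position from images (rad) | about 0.22 (readings 0.18–0.27) | about -0.21 (readings -0.18 to -0.25) |
| Tilt held (rad) | about 0.21–0.22 | about -0.19 to -0.22 |
| Force on the pad (N) | about 5.5 | about 4.5–6.6 |
| Hold time | over 1.5 s | about 2 s |

- **Left press:** the arm hid the scale in the scene view. I judged this tilt from the height of the far pad, the needle in the top view and the force, which agreed within about 0.02 rad.
- **Right press:** the needle was seen directly under the clip. It crept back by just under 1 mm during the hold, so I pressed slightly deeper. It then stood about 1–1.5 mm past the clip's middle, well short of the 9 mm limit.
- **Final check:** the scene picture shows the plate level and untouched, with the needle upright. The clips look the same as before the presses, and the tub and cup have not visibly moved. In the top view the pen and slide box also look unmoved. The arm partly covers the tub and cup there. I compared the loose things by eye only, without measuring them.

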